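# Close a sample carton and hold the hand scanner on its label

### The job

Close the open carton by folding its narrow flap down flat first, and only then the wide flap with the paper label down flat over it. Then draw the bar-shaped hand scanner up out of its stand, tip it to a slant of about 45 degrees with its window end lowest, and finish while still holding it like that in the gripper, raised clear of the box and of everything else, the scanner's long axis pointing at the middle of the label with the window about 8 cm away from it. Leave the tip box, the tube rack and the bottle where they stand.

Things in the scene. Friction and masses are not known exactly. Their poses are not given: they have to be found in the camera images.
- carton: Fixed open cardboard box, 200 mm along its own x, 150 mm along its own y, 90 mm high; origin at the centre of its underside, z up. The two small end flaps (at its -x and +x ends) are already tucked in. The narrow flap is hinged along its +y top edge, the wide flap along its -y top edge; shut, they lie level on top, the wide one over the end of the narrow one, upper face 98 mm above the bench.
- narrow_hinge (a point): Middle of the narrow flap's hinge line, 92 mm above the bench at the carton's +y top edge; it does not move; its axes are the carton's (the hinge line runs along x, the carton's middle lies towards -y).
- wide_hinge (a point): Middle of the wide flap's hinge line, 96 mm above the bench at the carton's -y top edge; it does not move; its axes are the carton's (the hinge line runs along x, the carton's middle lies towards +y).
- narrow_flap (a joint): Angle of the narrow flap in rad: 0 = shut, level; 1.57 = standing upright; more = leaning outward; stop at 2.3. The flap is a plain board 194 mm along the hinge, 55 mm from hinge to free edge, 4 mm thick (hinge line at mid-thickness). Its stiff crease keeps it at any angle where it is left; under 2 N at the free edge moves it.
- wide_flap (a joint): Angle of the wide flap in rad: 0 = shut, level; 1.57 = standing upright; more = leaning outward; stop at 2.3. The flap is a board 200 mm along the hinge, 105 mm from hinge to free edge, 4 mm thick (hinge line at mid-thickness), with the paper label on its outer face. Its stiff crease keeps it where it is left; under 2 N at the free edge moves it.
- label (a point): Centre of the white paper label (90 x 60 mm, with black bars) on the outer face of the wide flap, 60 mm from that flap's hinge line and midway along it; moves with the flap. Its z points out of the label (straight up when the flap is shut). Shut, it lies 98 mm above the bench.
- stand: Fixed scanner stand: base plate 110 x 100 x 10 mm with an open-topped pocket on it, inside 54 mm (its x) by 38 mm (its y), outside 66 x 50 mm, rim 60 mm above the bench, pocket floor 10 mm above the bench. Origin at the centre of the underside, z up.
- scanner_center (a point): Centre of the loose hand scanner, a straight bar 140 mm long (about 0.16 kg) that stands upright in the stand, window end down, tail 150 mm above the bench. The point is on the long axis, 70 mm from either end; z runs along the axis from window to tail (up at the start). Grip the white body 30 to 45 mm below the tail, so that the palm does not strike the tail.
- scanner_window (a point): Middle of the scanner's window, the flat end face of the black head, on the long axis; same axes as scanner_center, so that the scanner looks along -z.
- scanner: The same scanner; origin at the middle of the window, same axes. Black head at the window end: 46 mm (its x) by 30 mm (its y), 34 mm long; the white body from there to the tail: 34 mm (x) by 24 mm (y).
- tip_box: Bystander: white pipette-tip box with clear lid, 88 x 128 x 82 mm, origin at the centre of its underside.
- tube_rack: Bystander: blue rack with ten capped tubes, 75 x 170 x 55 mm, origin at the centre of its underside.
- reagent_bottle: Bystander: amber bottle, 68 mm across, 130 mm high, origin at the centre of its underside.
Mind the look-alikes: they are no part of the job. Of the things like the scanner, leave any that is orange; of the rest the smaller one is meant.

How it is judged:
By the outcome, as a careful person would: the job done as asked, in the order asked, and still so for the second after the job is handed in, while the arm keeps its last pose, push and grip.
It also fails if it takes over 54 s, if anything falls off the work surface, if the arm or the gripper's body presses on something with over 40 N, if the wrist force passes 120 N, or if a joint passes its speed limit or range.

### The arm

A 6-joint arm with a two-finger parallel gripper is mounted at the origin on the work surface. World frame = base frame: x ahead of the robot, y to its left, z up, the work surface at z = 0. Lengths are in m, angles in rad, forces in N, time in s.
With the tool pointing down it reaches from about 0.4 to 0.925 m from the base axis. Payload 3.4 kg.
Tool frame: the origin (TCP) lies on the centre line of the jaws, within the pads' length; the fingertips stand ctrl.finger_overhang ahead of it and the grasp point (between the pads) lies 3 mm ahead of it (ctrl.finger_overhang is the distance from the TCP to the fingertips, in m); z points along the fingers, x is the direction in which the jaws open and shut, and the axes are right-handed (so a half turn about z gives the same grasp; the last joint's range is limited). The gripper opens to 85 mm and grips with 20 to 120 N. Pads are 22 mm wide; open, the fingers measure 114 mm over their backs; the gripper's body (76 mm by 85 mm) begins 54 mm behind the grasp point. The pads swing forward as they close: fully open they stand 13 mm farther back than shut.
Start: joints at [-1.248, 0.307, 1.506, -0, 1.328, -0.073], TCP at [0.222, -0.53, 0.253] pointing down, gripper open.
Joint ranges: [-3.12, 3.12], [-1.05, 2.28], [0.14, 2.33], [-1.42, 4.57], [0.1, 2.73], [-2.68, 2.68]. Speed limits (rad/s): [2.57, 2.57, 3.14, 3.14, 3.14, 3.14].

### API

Orientations are given as a rotation vector (axis times angle).
In Python, from workcell import ctrl gives the robot as it stands.
- The arm moves only by the shell command python3 -m creep 'ROWS'. ROWS is JSON, a list of rows, each an object with "rot": the turn, a rotation vector about the tool's x, y, z in rad, a list of three; "offset": the shift along the tool's x, y, z in m, a list of three; "hand": the closure, from 0 (fully open) to 1 (shut). In form: [{"rot": [rx, ry, rz], "offset": [dx, dy, dz], "hand": hand}, ...]. A call has 1 to 8 rows; each row is the pose to reach, as a shift and turn from the pose commanded when the call began, along the tool's axes at that moment; what a row does not reach only later rows make up. A row lasts 1/10 s, in which the tool goes at most 50 mm and 8.59 degrees, less where a joint would pass 70% of its speed; a pose out of reach is approached as far as the arm can. A call with a gripper value outside its range is refused whole. The fingers move at their own pace and stop on an object; the grip force is fixed at half the most. Time passes only in rows, so rows that repeat a pose let the fingers close. It gives the time, the measured TCP pose, the force and the opening at its end, in the units of the state.
- ctrl.get_obs(): the state, without advancing time (a new reading comes with each control period).
- ctrl.snapshot(name): name is "side" or "top" or "wrist"; returns the picture (400x640x3 uint8, red, green, blue); there is no depth.
- ctrl.camera_params(name): a dict with "fovy" (degrees; the focal length in pixels is half the picture's height over the tangent of half this angle, whatever the lens; pixels are square), "cx", "cy" (the principal point, pixels), "extrinsics" (4x4, takes a point from world to camera coordinates); the wrist camera has in their place "hand_eye" (4x4, takes a point from camera to tool coordinates, whose origin is the TCP and whose axes are the tool frame's). Camera axes: x right, y up, looking along -z (the intrinsics and any distortion apply to the point x, -y, -z); pixel columns grow to the right and rows downward; lengths in m; the calibration is good to about 2 mm. The wrist camera is an equidistant fisheye: a pixel r from the principal point sees the ray r / f radians off the axis. A picture is of the moment at which its call begins: read the wrist's pose just before it. camera_params takes no time and is no camera call.
- ctrl.job_done(): hands the job in, once; it reports no verdict.
Trained networks look in the newest picture that a camera, given by its name, has taken for a name from the list of things; names that differ only in an ending like _2 or _b are one class to them, and where a whole thing is asked for, a point or a joint stands for the part that bears it (a point fixed in the world has none). Each returns a list of dicts, best first, with "score" (0 to 1); they miss things now and then, are a little off and sometimes report something else, mostly with a low value. They report only what shows in the picture. A call takes as long as a camera call. They do not tell look-alikes from the thing itself.
- ctrl.find_in(target, camera): "centre" ([column, row] in pixels, amid what is visible of it).
The state is a dict: "clock": time; "joints": joint angles; "joint_velocities": joint speeds; "joint_torque": joint torques, N m; "tcp_pos": TCP position; "ee_rot": TCP orientation; "force": force on the tool from outside, world axes, zero at the start; "moment": the same for the moment, N m; "gripper_width": finger opening in m.
Only numpy, scipy, OpenCV 4.12 (cv2) and the standard library are available. Lean on these libraries where they do the work, as an engineer would, in place of code of your own. Each camera call takes 0.05 s, during which the arm holds its last target. There are 200 camera calls.

## Working session

There is one attempt and no reset: what is moved stays moved. The work goes in short steps, Python scripts to look and compute and a shell command to move; the robot and the scene stay as the last step left them, time stands still between calls to the robot, and variables do not carry over. Pictures are saved under pics/ and viewed, about 8 in all and at most 12, crops included, and the job is handed in when it is done.

```bash
mkdir -p pics; ls; python3 - <<'E'
from workcell import ctrl
import cv2,numpy as np
a=ctrl.snapshot("side");b=ctrl.snapshot("top")
im=np.vstack([a,b])[:,:,::-1]
cv2.imwrite("pics/a.png",cv2.resize(im,(480,600)));cv2.imwrite("pics/side.png",a[:,:,::-1]);cv2.imwrite("pics/top.png",b[:,:,::-1])
for c in("side","top"):
  p=ctrl.camera_params(c);print(c,{k:(np.round(v,4).tolist()) for k,v in p.items()})
  for t in("carton","narrow_flap","wide_flap","label","stand","scanner","tip_box","tube_rack","reagent_bottle"):
    print(t,[(np.round(d["centre"]).tolist(),round(d["score"],2)) for d in ctrl.find_in(t,c)])
print({k:(np.round(v,4).tolist()) for k,v in ctrl.camera_params("wrist").items()},ctrl.finger_overhang,ctrl.get_obs())
E
```

```text
pics
side {'fovy': 57.7815, 'cx': 323.0979, 'cy': 201.0541, 'extrinsics': [[-0.9811, -0.1937, -0.0014, 0.6039], [0.1327, -0.6773, 0.7236, -0.0998], [-0.1411, 0.7097, 0.6902, -0.7564], [0.0, 0.0, 0.0, 1.0]]}
carton [([384.0, 139.0], 0.87)]
narrow_flap [([391.0, 156.0], 0.93)]
wide_flap [([385.0, 106.0], 0.68)]
label [([385.0, 103.0], 0.76)]
stand [([359.0, 293.0], 0.76), ([361.0, 258.0], 0.65), ([383.0, 142.0], 0.36)]
scanner [([362.0, 260.0], 0.89), ([314.0, 329.0], 0.88), ([290.0, 249.0], 0.64)]
tip_box [([212.0, 290.0], 0.84)]
tube_rack [([260.0, 202.0], 0.72), ([210.0, 286.0], 0.26)]
reagent_bottle [([295.0, 123.0], 0.87), ([360.0, 258.0], 0.35)]
top {'fovy': 52.4581, 'cx': 316.2807, 'cy': 204.3773, 'extrinsics': [[-0.0281, -0.9995, 0.0158, 0.0396], [0.9816, -0.0246, 0.1896, -0.6344], [-0.1891, 0.0209, 0.9817, -0.9409], [0.0, 0.0, 0.0, 1.0]]}
carton [([412.0, 260.0], 0.58)]
narrow_flap [([362.0, 266.0], 0.93)]
wide_flap [([447.0, 248.0], 0.82)]
label [([444.0, 248.0], 0.85), ([411.0, 256.0], 0.39)]
stand [([252.0, 260.0], 0.56), ([359.0, 268.0], 0.55)]
scanner [([181.0, 237.0], 0.
[... 377 characters left out ...]
022 {'clock': 1.0, 'joints': array([-1.24749213e+00,  3.06785722e-01,  1.50637514e+00,  1.80411570e-05,
        1.32838481e+00, -7.35036988e-02]), 'joint_velocities': array([-2.38068501e-03, -5.11503296e-04, -6.66362528e-05, -1.16922199e-03,
        6.05918671e-04, -1.33969635e-04]), 'joint_torque': array([-1.29749395e-03, -4.57493556e+01, -2.52342188e+01, -3.81647124e-04,
        8.50263750e-04,  3.13224497e-06]), 'tcp_pos': array([ 0.22221259, -0.53035299,  0.25332249]), 'ee_rot': array([ 2.61570277e+00, -1.74000265e+00,  7.51543731e-05]), 'force': array([ 0.39506558,  0.31204029, -0.07838051]), 'moment': array([ 0.00967311, -0.0053994 ,  0.03429968]), 'gripper_width': 0.08517464364742414}
```

View pics/top.png

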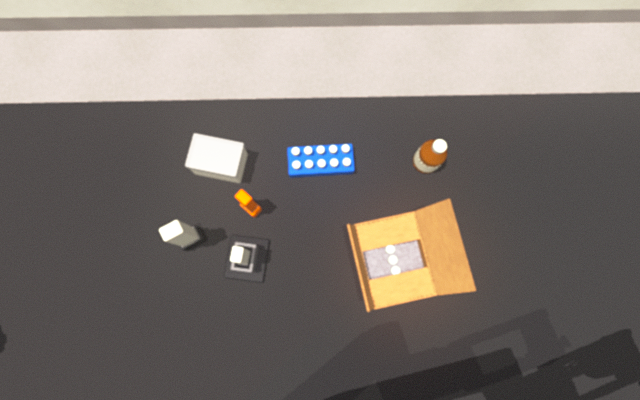

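View pics/side.png

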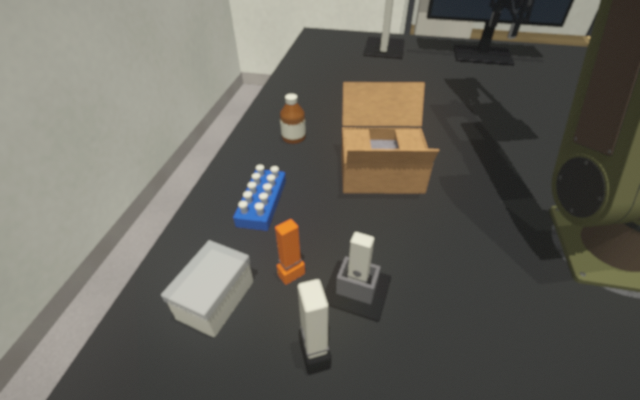

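Candidates for the scanner:
- White bar in the stand: top (238,257), side (361,258).
- Larger free-standing white bar: top (181,235), side (314,325).
- Orange bar: top (248,204), side (290,250).

The small white one in the stand is the one meant. I'll check that in a close crop.

```bash
python3 - <<'E'
import cv2,numpy as np
t=cv2.imread("pics/top.png");s=cv2.imread("pics/side.png")
def crop(i,x,y,w,h,W,H):
  c=cv2.resize(i[y:y+h,x:x+w],(W,H),interpolation=cv2.INTER_CUBIC);k=W/w
  for g in range(-(-x//10)*10,x+w,10):
    cv2.line(c,(int((g-x+.5)*k),0),(int((g-x+.5)*k),4 if g%50 else 12),(0,255,0),1)
  for g in range(-(-y//10)*10,y+h,10):
    cv2.line(c,(0,int((g-y+.5)*k)),(4 if g%50 else 12,int((g-y+.5)*k)),(0,255,0),1)
  return c
A=np.hstack([crop(t,340,190,140,125,448,400),crop(s,330,70,110,125,352,400)])
B=np.hstack([crop(t,220,225,60,60,200,200),crop(s,300,220,100,100,200,200),np.zeros((200,400,3),np.uint8)])
cv2.imwrite("pics/b.png",np.vstack([A,B]))
E
```

```text
(no output)
```

View pics/b.png

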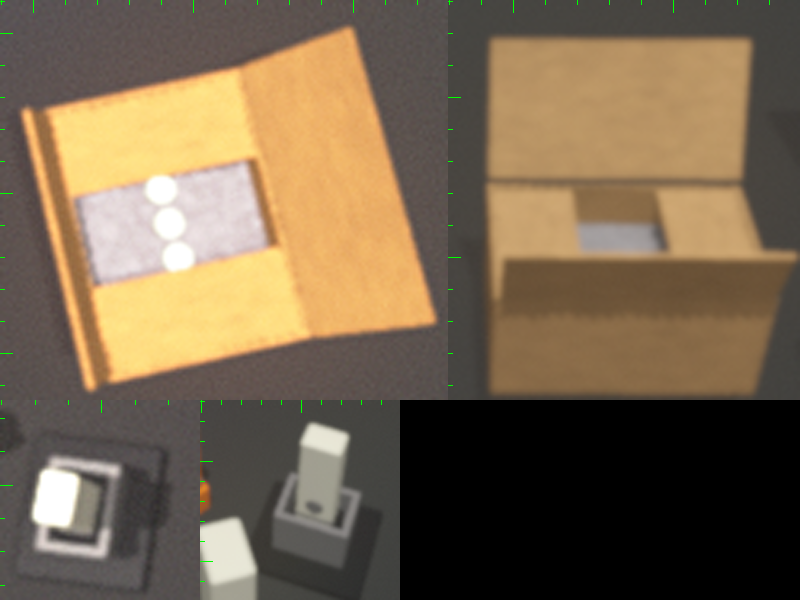

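```bash
cat >h.py <<'E'
from workcell import ctrl
import numpy as np,cv2
from scipy.optimize import least_squares
from scipy.spatial.transform import Rotation as R
P={c:ctrl.camera_params(c) for c in("side","top")}
def proj(c,X):
    p=P[c];E=np.array(p["extrinsics"]);f=200/np.tan(np.radians(p["fovy"]/2))
    q=E[:3,:3]@np.asarray(X,float)+E[:3,3]
    return np.array([p["cx"]+f*q[0]/-q[2],p["cy"]+f*q[1]/q[2]])
def tri(obs,x0=(.5,0,.1)):
    r=least_squares(lambda X:np.concatenate([proj(c,X)-u for c,u in obs]),x0);return r.x,np.abs(r.fun).max()
def carton(p,L):
    c,s=np.cos(p[2]),np.sin(p[2]);return np.array([p[0]+c*L[0]-s*L[1],p[1]+s*L[0]+c*L[1],L[2]])
def wide(p,l,x,off=0):  # off outward of the shut upper face
    a=p[4];return carton(p,[x,-.075+l*np.cos(a)-off*np.sin(a),.096+l*np.sin(a)+off*np.cos(a)])
def nar(p,l,x,off=0):
    a=p[3];return carton(p,[x,.075-l*np.cos(a)+off*np.sin(a),.092+l*np.sin(a)+off*np.cos(a)])
E
cat >fit.py <<'E'
from h import *
O=[("top",[414.5,210.8],lambda p:wide(p,0,.1)),("top",[436.7,295.1],lambda p:wide(p,0,-.1)),
("top",[449.5,198.3],lambda p:wide(p,.105,.1)),("top",[475.8,290.4],lambda p:wide(p,.105,-.1)),
("side",[342.3,81.7],lambda p:wide(p,.105,.1)),("side",[424.2,81.7],lambda p:wide(p,.105,-.1)),
("side",[342,125.8],lambda p:wide(p,0,.1)),("side",[421.7,126.1],lambda p:wide(p,0,-.1)),
("side",[346.7,150.8],lambda p:nar(p,.055,.097)),("side",[438.6,148.6],lambda p:nar(p,.055,-.097)),
("top",[346.4,223.9],lambda p:nar(p,.055,.097,.002)),("top",[367.6,311.4],lambda p:nar(p,.055,-.097,.002))]
r=least_squares(lambda p:np.concatenate([proj(c,f(p))-u for c,u,f in O]),[.5,-.2,.1,1.6,2.],loss="soft_l1")
np.save("p.npy",r.x);print(r.x.round(4));print(r.fun.reshape(-1,2).round(1).tolist())
# scanner tail centre, stand rim
print("tail",tri([("top",[220+57/3.333-.5,225+(497-400)/3.333-.5]),("side",[300+(325-200)/2-.5,220+(438-400)/2-.5])]))
print("rim",tri([("top",[220+78/3.333-.5,225+(506-400)/3.333-.5]),("side",[300+(318-200)/2-.5,220+(503-400)/2-.5])]))
for n,a,b in(("big",[174,230],[313,288]),("orange",[243,198],[287,227]),("bottle",[439,146],[291,98]),("tip",[218,147],[211,266])):print(n,tri([("top",a),("side",b)]))
for n in("narrow","wide"):
  pass
p=r.x
print("nar mid free",nar(p,.055,0).round(3),"wide free",wide(p,.105,0).round(3),"hinges",nar(p,0,0).round(3),wide(p,0,0).round(3))
E
python3 fit.py
```

```text
[ 0.4948 -0.1549  0.187   1.9277  2.1162]
[[0.1, -0.0], [0.4, -0.2], [-0.2, 0.1], [-0.2, 0.0], [0.6, 0.8], [-0.8, 1.0], [0.3, -0.2], [-0.9, -0.3], [0.2, -1.6], [-0.1, 0.9], [0.4, 0.4], [-0.4, 0.1]]
tail (array([0.51223081, 0.20175437, 0.14975503]), np.float64(0.30680801773337407))
rim (array([0.51199065, 0.20218003, 0.06199371]), np.float64(0.2693824547871486))
big (array([0.5639343 , 0.32835395, 0.18397819]), np.float64(0.11392437188402482))
orange (array([0.63995084, 0.19059209, 0.13778773]), np.float64(0.30735383627836654))
bottle (array([ 0.75676679, -0.27196062,  0.12548968]), np.float64(0.047406267153007775))
tip (array([0.766686  , 0.25775765, 0.08662899]), np.float64(5.082507089947626))
nar mid free [ 0.477 -0.062  0.144] wide free [ 0.519 -0.282  0.186] hinges [ 0.481 -0.081  0.092] [ 0.509 -0.229  0.096]
```

```bash
cat >>h.py <<'E'
def down(phi): return R.from_euler("z",phi)*R.from_euler("x",np.pi)
def plan(targets):
    """targets: list of (world TCP pos, Rotation) -> rows relative to present pose"""
    o=ctrl.get_obs();Rc=R.from_rotvec(o["ee_rot"]);t=np.asarray(o["tcp_pos"])
    print("t",round(o["clock"],2),"tcp",t.round(4),"F",np.round(o["force"],1),"w",round(o["gripper_width"],4))
    for X,Q in targets: print("rot",(Rc.inv()*Q).as_rotvec().round(3).tolist(),"off",Rc.inv().apply(np.asarray(X)-t).round(4).tolist())
E
python3 - <<'E'
from h import *
p=np.load("p.npy");plan([(carton(p,[0,.15,.25]),down(p[2]))])
E
```

```text
t 1.0 tcp [ 0.2222 -0.5304  0.2533] F [ 0.4  0.3 -0.1] w 0.0852
rot [0.0, -0.0, -1.361] off [-0.3876, -0.4277, 0.0033]
```

```bash
python3 -m creep '[{"rot":[0,0,-1.361],"offset":[-0.388,-0.428,0.0],"hand":1},{"rot":[0,0,-1.361],"offset":[-0.388,-0.428,0.0],"hand":1},{"rot":[0,0,-1.361],"offset":[-0.388,-0.428,0.0],"hand":1},{"rot":[0,0,-1.361],"offset":[-0.388,-0.428,0.0],"hand":1},{"rot":[0,0,-1.361],"offset":[-0.388,-0.428,0.0],"hand":1},{"rot":[0,0,-1.361],"offset":[-0.388,-0.428,0.0],"hand":1},{"rot":[0,0,-1.361],"offset":[-0.388,-0.428,0.0],"hand":1},{"rot":[0,0,-1.361],"offset":[-0.388,-0.428,0.0],"hand":1}]'
python3 - <<'E'
from h import *
p=np.load("p.npy");plan([(carton(p,[0,.15,.25]),down(p[2])),(carton(p,[0,.15,.15]),down(p[2]))])
E
```

```text
clock: 1.8
tcp_pos: [0.3922, -0.1662, 0.2537]
ee_rot: [3.141, 0.05, 0.002]
force: [1.1, -1.5, -1.1]
gripper_width: -0.0002
t 1.8 tcp [ 0.3922 -0.1662  0.2537] F [ 1.1 -1.5 -1.1] w -0.0002
rot [0.001, -0.001, -0.155] off [0.0797, -0.1563, 0.0037]
rot [0.001, -0.001, -0.155] off [0.0796, -0.1563, 0.1037]
```

```bash
python3 -m creep '[{"rot":[0,0,-0.14],"offset":[0.08,-0.15,0.0],"hand":1},{"rot":[0,0,-0.14],"offset":[0.08,-0.15,0.0],"hand":1},{"rot":[0,0,-0.14],"offset":[0.08,-0.15,0.0],"hand":1},{"rot":[0,0,-0.14],"offset":[0.08,-0.15,0.0],"hand":1},{"rot":[0,0,-0.14],"offset":[0.08,-0.15,0.05],"hand":1},{"rot":[0,0,-0.14],"offset":[0.08,-0.15,0.1],"hand":1},{"rot":[0,0,-0.14],"offset":[0.08,-0.15,0.1],"hand":1},{"rot":[0,0,-0.14],"offset":[0.08,-0.15,0.1],"hand":1}]'
python3 - <<'E'
from h import *
p=np.load("p.npy");Q=down(p[2])
plan([(carton(p,[0,y,z+.022]),Q) for y,z in((.105,.128),(.075,.128),(.05,.125),(.035,.115),(.028,.105),(.028,.095),(.028,.093))])
E
```

```text
clock: 2.6
tcp_pos: [0.4673, -0.0159, 0.1533]
ee_rot: [-3.13, -0.26, 0.004]
force: [0.6, 0.5, -0.7]
gripper_width: -0.0001
t 2.6 tcp [ 0.4673 -0.0159  0.1533] F [ 0.6  0.5 -0.7] w -0.0001
rot [-0.001, 0.002, -0.021] off [0.0019, 0.0366, 0.0033]
rot [-0.001, 0.002, -0.021] off [0.0025, 0.0666, 0.0032]
rot [-0.001, 0.002, -0.021] off [0.0031, 0.0916, 0.0062]
rot [-0.001, 0.002, -0.021] off [0.0034, 0.1066, 0.0162]
rot [-0.001, 0.002, -0.021] off [0.0036, 0.1136, 0.0262]
rot [-0.001, 0.002, -0.021] off [0.0036, 0.1136, 0.0362]
rot [-0.001, 0.002, -0.021] off [0.0036, 0.1136, 0.0382]
```

```bash
python3 -m creep '[{"rot":[0,0,-0.02],"offset":[0.002,0.037,0.003],"hand":1},{"rot":[0,0,-0.02],"offset":[0.002,0.067,0.003],"hand":1},{"rot":[0,0,-0.02],"offset":[0.003,0.092,0.006],"hand":1},{"rot":[0,0,-0.02],"offset":[0.003,0.107,0.016],"hand":1},{"rot":[0,0,-0.02],"offset":[0.003,0.112,0.026],"hand":1},{"rot":[0,0,-0.02],"offset":[0.003,0.112,0.036],"hand":1},{"rot":[0,0,-0.02],"offset":[0.003,0.112,0.039],"hand":1},{"rot":[0,0,-0.02],"offset":[0.003,0.112,0.039],"hand":1}]'
python3 - <<'E'
from h import *
import os
p=np.load("p.npy");Q=down(p[2])
b=ctrl.snapshot("side")[:,:,::-1];cv2.imwrite("pics/c.png",cv2.resize(b[50:250,220:540],(640,400)))
plan([(carton(p,[0,.028,.25]),Q),(carton(p,[0,-.19,.27]),Q)])
E
```

```text
clock: 3.4
tcp_pos: [0.4899, -0.1264, 0.1158]
ee_rot: [3.125, 0.294, 0.002]
force: [-2.4, -4.7, 12.8]
gripper_width: 0.0002
t 3.45 tcp [ 0.4899 -0.1264  0.1158] F [-2.7 -4.  12.1] w 0.0001
rot [0.003, -0.001, 0.001] off [-0.0003, 0.0013, -0.1342]
rot [0.003, -0.001, 0.001] off [-0.0004, 0.2194, -0.1536]
```

View pics/c.png

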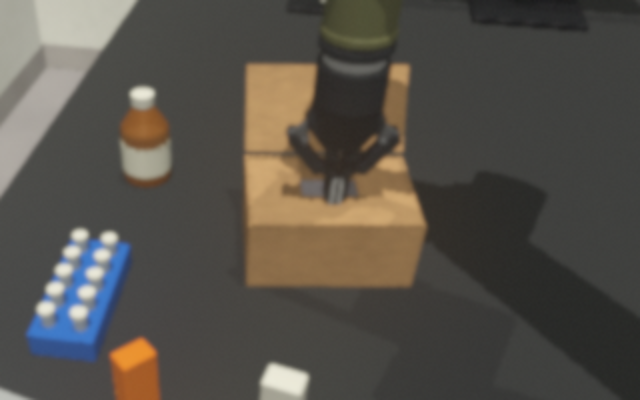

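```bash
python3 -m creep '[{"rot":[0,0,0],"offset":[0,0,-0.05],"hand":1},{"rot":[0,0,0],"offset":[0,0,-0.1],"hand":1},{"rot":[0,0,0],"offset":[0,0.02,-0.145],"hand":1},{"rot":[0,0,0],"offset":[0,0.065,-0.155],"hand":1},{"rot":[0,0,0],"offset":[0,0.115,-0.155],"hand":1},{"rot":[0,0,0],"offset":[0,0.165,-0.155],"hand":1},{"rot":[0,0,0],"offset":[0,0.215,-0.155],"hand":1},{"rot":[0,0,0],"offset":[0,0.22,-0.155],"hand":1}]'
python3 - <<'E'
from h import *
p=np.load("p.npy");Q=down(p[2])
plan([(carton(p,[0,y,z+.022]),Q) for y,z in((-.19,.2),(-.185,.157),(-.14,.155),(-.11,.158),(-.075,.165),(-.045,.165),(-.02,.158),(0,.145),(.015,.125),(.02,.11),(.02,.1),(.02,.097))])
E
```

```text
clock: 4.25
tcp_pos: [0.5307, -0.3465, 0.2678]
ee_rot: [3.127, 0.287, -0.001]
force: [-0.4, -0.1, 0.1]
gripper_width: -0.0
t 4.25 tcp [ 0.5307 -0.3465  0.2678] F [-0.4 -0.1  0.1] w -0.0
rot [0.002, 0.001, -0.004] off [0.0004, -0.005, 0.0458]
rot [0.002, 0.001, -0.004] off [0.0004, -0.0101, 0.0888]
rot [0.002, 0.001, -0.004] off [0.0002, -0.0551, 0.0907]
rot [0.002, 0.001, -0.004] off [0.0001, -0.0851, 0.0876]
rot [0.002, 0.001, -0.004] off [-0.0, -0.12, 0.0806]
rot [0.002, 0.001, -0.004] off [-0.0001, -0.15, 0.0805]
rot [0.002, 0.001, -0.004] off [-0.0002, -0.1751, 0.0875]
rot [0.002, 0.001, -0.004] off [-0.0003, -0.1951, 0.1005]
rot [0.002, 0.001, -0.004] off [-0.0003, -0.2101, 0.1204]
rot [0.002, 0.001, -0.004] off [-0.0003, -0.2151, 0.1354]
rot [0.002, 0.001, -0.004] off [-0.0003, -0.2152, 0.1454]
rot [0.002, 0.001, -0.004] off [-0.0003, -0.2152, 0.1484]
```

```bash
python3 -m creep '[{"rot":[0,0,0],"offset":[0,-0.005,0.045],"hand":1},{"rot":[0,0,0],"offset":[0,-0.01,0.09],"hand":1},{"rot":[0,0,0],"offset":[0,-0.055,0.09],"hand":1},{"rot":[0,0,0],"offset":[0,-0.085,0.087],"hand":1},{"rot":[0,0,0],"offset":[0,-0.115,0.081],"hand":1},{"rot":[0,0,0],"offset":[0,-0.14,0.081],"hand":1},{"rot":[0,0,0],"offset":[0,-0.16,0.083],"hand":1},{"rot":[0,0,0],"offset":[0,-0.175,0.088],"hand":1}]'
python3 - <<'E'
from h import *
p=np.load("p.npy");Q=down(p[2])
plan([(carton(p,[0,y,z+.022]),Q) for y,z in((0,.145),(.008,.128),(.014,.115),(.015,.103),(.015,.0965))])
E
```

```text
clock: 5.05
tcp_pos: [0.4969, -0.1678, 0.181]
ee_rot: [-3.127, -0.294, 0.001]
force: [1.2, -0.3, -0.5]
gripper_width: 0.0001
t 5.05 tcp [ 0.4969 -0.1678  0.181 ] F [ 1.2 -0.3 -0.5] w 0.0001
rot [-0.0, 0.0, 0.001] off [0.0003, -0.013, 0.0141]
rot [-0.0, 0.0, 0.001] off [0.0003, -0.021, 0.0311]
rot [-0.0, 0.0, 0.001] off [0.0003, -0.027, 0.0441]
rot [-0.0, 0.0, 0.001] off [0.0003, -0.028, 0.0561]
rot [-0.0, 0.0, 0.001] off [0.0004, -0.028, 0.0626]
```

```bash
python3 -m creep '[{"rot":[0,0,0],"offset":[0,-0.013,0.014],"hand":1},{"rot":[0,0,0],"offset":[0,-0.02,0.03],"hand":1},{"rot":[0,0,0],"offset":[0,-0.025,0.043],"hand":1},{"rot":[0,0,0],"offset":[0,-0.026,0.055],"hand":1},{"rot":[0,0,0],"offset":[0,-0.026,0.0635],"hand":1},{"rot":[0,0,0],"offset":[0,-0.026,0.064],"hand":1},{"rot":[0,0,0],"offset":[0,-0.026,0.064],"hand":1}]'
python3 - <<'E'
from h import *
p=np.load("p.npy");Q=down(p[2])
b=ctrl.snapshot("side")[:,:,::-1];cv2.imwrite("pics/d.png",cv2.resize(b[50:250,220:540],(640,400)))
plan([([.45,0,.27],down(-.165)),([.512,.202,.27],down(-.165+np.pi/2)),([.512,.202,.27],down(-.165))])
E
```

```text
clock: 5.75
tcp_pos: [0.4921, -0.1436, 0.1194]
ee_rot: [-3.126, -0.291, 0.001]
force: [-6.2, 5.9, 23.0]
gripper_width: 0.0001
t 5.8 tcp [ 0.4921 -0.1436  0.1194] F [-6.4  5.7 22.5] w 0.0002
rot [-0.002, 0.0, 0.35] off [-0.0149, -0.1492, -0.1503]
rot [-0.002, -0.001, -1.221] off [0.0832, -0.3363, -0.15]
rot [-0.002, 0.0, 0.35] off [0.0832, -0.3363, -0.15]
```

View pics/d.png

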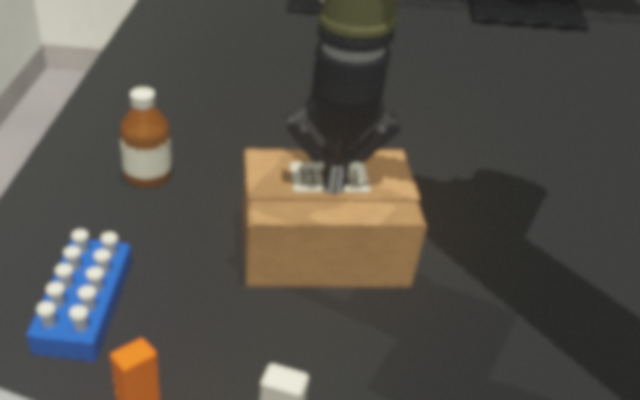

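```bash
python3 -m creep '[{"rot":[0,0,0],"offset":[0,0,-0.05],"hand":1},{"rot":[0,0,0.1],"offset":[0,-0.02,-0.095],"hand":0},{"rot":[0,0,0.2],"offset":[0.01,-0.06,-0.12],"hand":0},{"rot":[0,0,0.35],"offset":[0.03,-0.107,-0.135],"hand":0},{"rot":[0,0,0.35],"offset":[0.045,-0.155,-0.14],"hand":0},{"rot":[0,0,0.35],"offset":[0.055,-0.203,-0.14],"hand":0},{"rot":[0,0,0.35],"offset":[0.065,-0.251,-0.14],"hand":0},{"rot":[0,0,0.35],"offset":[0.075,-0.299,-0.14],"hand":0}]'
python3 -m creep '[{"rot":[0,0,0],"offset":[0.02,-0.033,0],"hand":0},{"rot":[0,0,0],"offset":[0.02,-0.033,0],"hand":0}]'
python3 - <<'E'
from h import *
Q=down(-.165)
plan([([.512,.202,z],Q) for z in (.26,.116)])
o=ctrl.get_obs();w=ctrl.snapshot("wrist")[:,:,::-1];cv2.imwrite("pics/w.png",w)
print([(np.round(d["centre"]).tolist(),round(d["score"],2)) for d in ctrl.find_in("scanner","wrist")])
c=ctrl.camera_params("wrist");H=np.array(c["hand_eye"]);f=200/np.tan(np.radians(c["fovy"]/2))
def wp(X):
  t=R.from_rotvec(o["ee_rot"]).inv().apply(np.array(X)-o["tcp_pos"]);q=H[:3,:3].T@(t-H[:3,3]);v=np.array([q[0],-q[1],-q[2]])
  th=np.arctan2(np.hypot(v[0],v[1]),v[2]);u=v[:2]/np.hypot(*v[:2]);return np.array([c["cx"],c["cy"]])+f*th*u
e=np.array([np.cos(-.165),np.sin(-.165),0]);n=np.array([-e[1],e[0],0]);C=np.array([.512,.202,.15])
im=w.copy()
for hx,hy,z in((.017,.012,.15),(.033,.025,.06)):
  q=[wp(C*[1,1,0]+[0,0,z]+a*hx*e+b*hy*n) for a,b in((1,1),(1,-1),(-1,-1),(-1,1))]
  cv2.polylines(im,[np.int32(np.round(q))],True,(0,255,0),1)
cv2.imwrite("pics/w2.png",im)
E
```

```text
clock: 6.6
tcp_pos: [0.5112, 0.1589, 0.2572]
ee_rot: [-3.131, 0.258, -0.001]
force: [1.5, 0.0, -0.0]
gripper_width: 0.0855
clock: 6.8
tcp_pos: [0.539, 0.1906, 0.2568]
ee_rot: [-3.129, 0.251, -0.005]
force: [-0.5, -0.5, -0.0]
gripper_width: 0.0856
t 6.8 tcp [0.539  0.1906 0.2568] F [-0.5 -0.5 -0. ] w 0.0856
rot [-0.003, -0.003, 0.005] off [-0.0285, -0.007, -0.0032]
rot [-0.003, -0.003, 0.005] off [-0.0289, -0.0066, 0.1408]
[([422.0, 174.0], 0.9), ([323.0, 33.0], 0.74), ([290.0, 186.0], 0.63)]
```

View pics/w2.png

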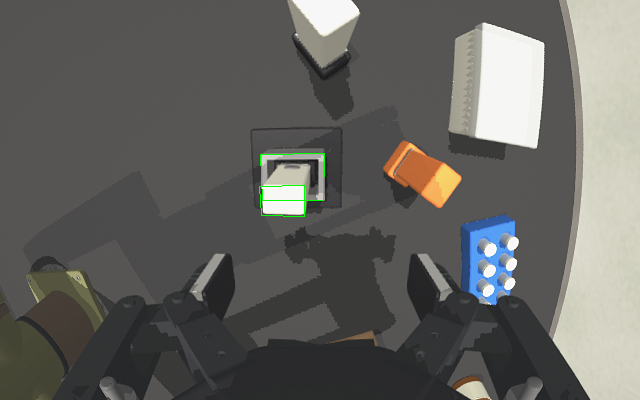

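The wrist view shows the tail box (283,200) and stand rim (293,177) both matching the predicted outlines, so the choice and the position hold. The larger white bar (325,35) and the orange bar (425,175) stay clear of the fingers.

```bash
python3 -m creep '[{"rot":[0,0,0],"offset":[-0.0285,-0.007,0],"hand":0},{"rot":[0,0,0],"offset":[-0.0285,-0.007,0.02],"hand":0},{"rot":[0,0,0],"offset":[-0.0285,-0.007,0.06],"hand":0},{"rot":[0,0,0],"offset":[-0.0285,-0.007,0.06],"hand":0},{"rot":[0,0,0],"offset":[-0.0285,-0.007,0.06],"hand":0}]'
python3 - <<'E'
from h import *
plan([([.512,.202,z],down(-.165)) for z in (.15,.116)])
E
```

```text
clock: 7.4
tcp_pos: [0.5084, 0.1966, 0.197]
ee_rot: [3.13, -0.26, -0.004]
force: [-0.0, 0.3, 0.5]
gripper_width: 0.0854
t 7.4 tcp [0.5084 0.1966 0.197 ] F [-0.   0.3  0.5] w 0.0854
rot [0.001, 0.002, -0.001] off [0.0028, -0.006, 0.047]
rot [0.001, 0.002, -0.001] off [0.0029, -0.006, 0.081]
```

```bash
python3 -m creep '[{"rot":[0,0,0],"offset":[0.003,-0.006,0.01],"hand":0},{"rot":[0,0,0],"offset":[0.003,-0.006,0.04],"hand":0},{"rot":[0,0,0],"offset":[0.003,-0.006,0.07],"hand":0},{"rot":[0,0,0],"offset":[0.003,-0.006,0.081],"hand":0},{"rot":[0,0,0],"offset":[0.003,-0.006,0.081],"hand":0},{"rot":[0,0,0],"offset":[0.003,-0.006,0.081],"hand":0},{"rot":[0,0,0],"offset":[0.003,-0.006,0.081],"hand":0.5}]'
python3 - <<'E'
from h import *
plan([([.512,.202,.116],down(-.165))])
E
python3 -m creep '[{"rot":[0,0,0],"offset":[0,0,0],"hand":1},{"rot":[0,0,0],"offset":[0,0,0],"hand":1},{"rot":[0,0,0],"offset":[0,0,0],"hand":1},{"rot":[0,0,0],"offset":[0,0,0],"hand":1},{"rot":[0,0,0],"offset":[0,0,0],"hand":1},{"rot":[0,0,0],"offset":[0,0,0],"hand":1},{"rot":[0,0,0],"offset":[0,0,0],"hand":1},{"rot":[0,0,0],"offset":[0,0,0],"hand":1}]'
```

```text
clock: 8.1
tcp_pos: [0.5146, 0.2038, 0.1179]
ee_rot: [-3.13, 0.257, -0.005]
force: [0.1, 0.2, 0.2]
gripper_width: 0.0734
t 8.1 tcp [0.5146 0.2038 0.1179] F [0.1 0.2 0.2] w 0.0734
rot [-0.002, -0.003, 0.001] off [-0.0022, 0.0022, 0.0019]
clock: 8.9
tcp_pos: [0.5136, 0.2036, 0.1171]
ee_rot: [-3.13, 0.257, -0.002]
force: [-0.7, -0.4, 6.8]
gripper_width: 0.0336
```

```bash
python3 -m creep '[{"rot":[0,0,0],"offset":[0,0,-0.01],"hand":1},{"rot":[0,0,0],"offset":[0,0,-0.03],"hand":1},{"rot":[0,0,0],"offset":[0,0,-0.055],"hand":1},{"rot":[0,0,0],"offset":[0,0,-0.085],"hand":1},{"rot":[0,0,0],"offset":[0,0,-0.12],"hand":1},{"rot":[0,0,0],"offset":[0,0,-0.155],"hand":1},{"rot":[0,0,0],"offset":[0,0,-0.18],"hand":1},{"rot":[0,0,0],"offset":[0,0,-0.18],"hand":1}]'
cat >>h.py <<'E'
def final(p,az,dist=.08+.107,slant=np.pi/4,phi=-.165):
    lab=carton(p,[0,-.015,.098]);h=np.array([np.cos(az),np.sin(az),0]);d=h*np.cos(slant)-np.array([0,0,np.sin(slant)])
    k=np.cross([0,0,-1],h)
    return lab-d*dist, R.from_rotvec(k*(np.pi/2-slant))*down(phi)
E
python3 - <<'E'
from h import *
p=np.load("p.npy");X,Q=final(p,p[2]-np.pi/2)
print(X);plan([(X,Q),(X+[0,0,.08],Q)])
E
```

```text
clock: 9.7
tcp_pos: [0.5151, 0.204, 0.3006]
ee_rot: [-3.128, 0.257, -0.012]
force: [0.2, 0.5, -2.2]
gripper_width: 0.0335
[ 0.47299501 -0.0397471   0.23022897]
t 9.7 tcp [0.5151 0.204  0.3006] F [ 0.2  0.5 -2.2] w 0.0335
rot [-0.741, 0.263, -0.002] off [-0.0022, 0.2476, 0.0695]
rot [-0.741, 0.263, -0.002] off [-0.0017, 0.2473, -0.0105]
```

```bash
python3 -m creep '[{"rot":[-0.1,0.035,0],"offset":[0,0.02,-0.01],"hand":1},{"rot":[-0.22,0.08,0],"offset":[0,0.06,-0.01],"hand":1},{"rot":[-0.34,0.12,0],"offset":[0,0.1,-0.01],"hand":1},{"rot":[-0.46,0.16,0],"offset":[0,0.145,-0.01],"hand":1},{"rot":[-0.58,0.205,0],"offset":[0,0.185,-0.01],"hand":1},{"rot":[-0.68,0.24,0],"offset":[0,0.22,-0.01],"hand":1},{"rot":[-0.741,0.263,0],"offset":[0,0.247,-0.01],"hand":1},{"rot":[-0.741,0.263,0],"offset":[0,0.247,-0.01],"hand":1}]'
python3 -m creep '[{"rot":[0,0,0],"offset":[0,0,0],"hand":1},{"rot":[0,0,0],"offset":[0,0,0],"hand":1},{"rot":[0,0,0],"offset":[0,0,0],"hand":1}]'
python3 - <<'E'
from h import *
p=np.load("p.npy");X,Q=final(p,p[2]-np.pi/2)
plan([(X,Q)]);print(ctrl.get_obs()["joints"].round(2))
a=ctrl.snapshot("side");b=ctrl.snapshot("top");
cv2.imwrite("pics/e.png",np.vstack([cv2.resize(a[40:240,200:520],(480,300)),cv2.resize(b[120:320,260:580],(480,300))])[:,:,::-1])
E
```

```text
clock: 10.5
tcp_pos: [0.4693, -0.0421, 0.3035]
ee_rot: [2.359, -0.191, 0.242]
force: [-0.4, -0.1, -1.5]
gripper_width: 0.0331
clock: 10.8
tcp_pos: [0.4735, -0.0396, 0.3065]
ee_rot: [2.363, -0.194, 0.253]
force: [1.0, -1.0, -1.8]
gripper_width: 0.0338
t 10.8 tcp [ 0.4735 -0.0396  0.3065] F [ 1.  -1.  -1.8] w 0.0338
rot [0.002, 0.006, 0.003] off [-0.0186, -0.0506, 0.0539]
[ 0.35  0.22  1.78 -0.79  1.39  0.76]
```

View pics/e.png

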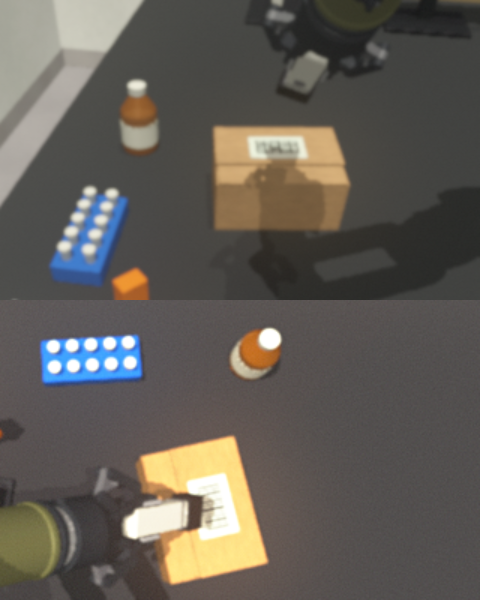

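The flaps are shut with the label on top (side crop 278,147), and the scanner is in the gripper. Now the final approach.

```bash
python3 -m creep '[{"rot":[0,0,0],"offset":[-0.009,-0.025,0.027],"hand":1},{"rot":[0.002,0.005,0.002],"offset":[-0.0185,-0.0505,0.054],"hand":1},{"rot":[0.002,0.005,0.002],"offset":[-0.0185,-0.0505,0.054],"hand":1},{"rot":[0.002,0.005,0.002],"offset":[-0.0185,-0.0505,0.054],"hand":1},{"rot":[0.002,0.005,0.002],"offset":[-0.0185,-0.0505,0.054],"hand":1},{"rot":[0.002,0.005,0.002],"offset":[-0.0185,-0.0505,0.054],"hand":1},{"rot":[0.002,0.005,0.002],"offset":[-0.0185,-0.0505,0.054],"hand":1}]'
python3 - <<'E'
from h import *
p=np.load("p.npy");X,Q=final(p,p[2]-np.pi/2)
plan([(X,Q)]);lab=carton(p,[0,-.015,.098])
print("label px",proj("side",lab),proj("top",lab),"seen side (385.3,138)")
o=ctrl.get_obs();Rc=R.from_rotvec(o["ee_rot"])
a=ctrl.snapshot("side");b=ctrl.snapshot("top");w=ctrl.snapshot("wrist")
for c in("side","top"):print(c,[(d["centre"],round(d["score"],2)) for d in ctrl.find_in("label",c)])
def corners(z,hx,hy):return [o["tcp_pos"]+Rc.apply([x,y,z]) for x,y in((hx,hy),(hx,-hy),(-hx,-hy),(-hx,hy))]
out=[]
for c,im,x,y in(("side",a,310,60),("top",b,320,190)):
  im=im.copy();k=4;im=cv2.resize(im[y:y+110,x:x+150],None,fx=k,fy=k,interpolation=cv2.INTER_CUBIC)
  f=lambda X:((proj(c,X)-[x,y]+.5)*k)
  for z,hx,hy in((.107,.023,.015),(-.033,.017,.012)):
    cv2.polylines(im,[np.int32([f(q) for q in corners(z,hx,hy)])],True,(0,255,0),1)
  cv2.circle(im,tuple(int(v) for v in f(lab)),4,(255,0,0),1);out.append(im)
cv2.imwrite("pics/f.png",cv2.resize(np.vstack(out),(400,586))[:,:,::-1])
cv2.imwrite("pics/fw.png",w[:,:,::-1])
E
```

```text
clock: 11.6
tcp_pos: [0.4731, -0.0404, 0.2315]
ee_rot: [2.363, -0.195, 0.262]
force: [0.6, 0.6, -0.7]
gripper_width: 0.0336
t 11.6 tcp [ 0.4731 -0.0404  0.2315] F [ 0.6  0.6 -0.7] w 0.0336
rot [0.0, -0.001, -0.0] off [-0.0004, -0.0013, 0.0004]
label px [384.3097309 138.3533953] [401.05915217 257.46909705] seen side (385.3,138)
side [([378.6, 140.7], 0.93)]
top [([404.2, 256.9], 0.75)]
```

View pics/f.png

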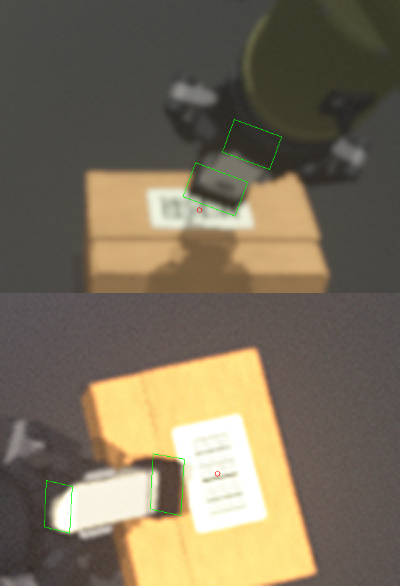

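View pics/fw.png

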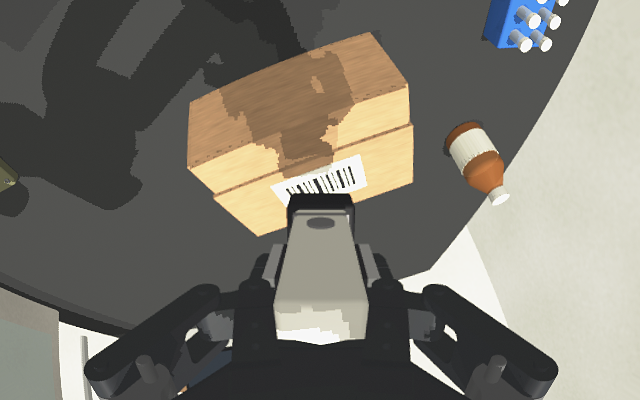

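```bash
python3 -c "
from workcell import ctrl
print(ctrl.job_done())"
```

```text
the job is handed in; nothing more can be done
None
```

The job is handed in, at about 12 s on the robot's clock against the 54 s limit.

- **Carton:** I folded the narrow flap flat first, then the wide labelled flap over it. The fingertips stopped within 1 mm of the stated shut heights (94 and 98 mm). The pictures show the carton shut with the label on top.
- **Scanner:** I took the small white bar from the stand, gripped about 36 mm below its tail, and lifted it straight out. It ended held at a 45° slant, window end lowest. The TCP was about 1.5 mm from the planned pose, which puts the window 8 cm from the label centre.
- **Last checks:** The scanner's outline in the side and top views matched the predicted pose to within a few pixels. The label's measured position agreed with the carton fit to about 1 px. The grip held at 33.6 mm on the 34 mm body, and I saw no contact forces at the end.
- **Disagreement:** The network's label centre was 3 to 6 px off. The gripper was partly hiding the label, so I relied on the fit instead.
- **Bystanders:** I moved nothing near the tip box, tube rack or bottle. The rack and bottle look untouched in the later pictures. I did not check the tip box again after lifting the scanner.

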